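# Load the gauge marker with tensile bars, close its interlocked guard and start it

### The arm

A 6-joint arm with a two-finger parallel gripper is mounted at the origin on a cart in front of the work surface, level with it; the furniture and walls round the work are solid. World frame = base frame: x ahead of the robot, y to its left, z up, the work surface at z = 0. Lengths are in m, angles in rad, forces in N, time in s.
With the tool pointing down it reaches from about 0.35 to 0.725 m from the base axis. Payload 4.3 kg.
Tool frame: the origin (TCP) lies between the finger pads; the fingertips stand 8 mm ahead of it and the grasp point (between the pads) lies 11 mm behind it; z points along the fingers, y is the line along which they close (so a half turn about z gives the same grasp; the last joint's range is limited). The gripper opens to 85 mm and grips with 20 to 120 N. Pads are 22 mm wide; open, the fingers measure 114 mm over their backs; the gripper's body (76 mm by 85 mm) begins 54 mm behind the grasp point. The pads swing forward as they close: fully open they stand 13 mm farther back than shut.
Start: joints at [1.187, 0.377, 0.081, 1.274, 0, 1.46], TCP at [0.155, 0.554, 0.239] pointing down, gripper open.
Joint ranges: [-2.72, 2.72], [-0.84, 1.66], [-1.02, 1.22], [-1.77, 2.12], [-1.37, 1.28], [-3.14, 3.14]. Speed limits (rad/s): [2.57, 2.57, 3.14, 3.14, 3.14, 3.14].

### API

Orientations are given as a unit quaternion [x, y, z, w].
In Python, from workcell import sense, capture, job_done gives the robot as it stands.
- The arm moves only by the shell command python3 -m handwheel 'ROWS' [OPENING] [FORCE]. ROWS is text: rows parted by semicolons, each of 6 numbers parted by spaces: the shift along the tool's x, y, z scaled (see below), then the turn, a rotation vector about the tool's x, y, z scaled (see below). In form: tx ty tz ax ay az; .... A call has 1 to 10 rows; each row is the pose to reach, as a shift and turn from the pose commanded when the call began, along the tool's axes at that moment; what a row does not reach only later rows make up. The controller multiplies each number of a shift by 1 m and each number of a turn by pi/2 rad. A row lasts 1/8 s, in which the tool goes at most 62.5 mm and 10.7 degrees, less where a joint would pass 70% of its speed; a pose out of reach is approached as far as the arm can. A call with a number of a shift or a turn outside -1 to 1 is refused whole. A call with a gripper value outside its range is refused whole. OPENING is the opening, from 0 (shut) to 1 (fully open), set as the call begins (- or left out, the last holds). The fingers move at their own pace and stop on an object; FORCE is the grip in N (left out, the last holds). Time passes only in rows, so rows that repeat a pose let the fingers close. It gives the time, the measured TCP pose, the force, the opening and the grip force at its end, in the units of the state.
- sense(): the state, without advancing time (a new reading comes with each control period).
- capture(name): name is "scene" or "top" or "wrist"; returns a dict with "frame" (480x640x3 uint8, red, green, blue), "mtx" (3x3 intrinsics, pixels), "D" ([k1, k2, p1, p2, k3] as OpenCV has them; the pictures are not rectified), "rvec" (rotation vector, rad) and "tvec" (3), from world to camera coordinates, as OpenCV has them. Camera axes: x right, y down, z forward; pixel columns grow to the right and rows downward; lengths in m; the calibration is good to about 2 mm. A picture is of the moment at which its call begins. There is no depth.
- job_done(): hands the job in; it is judged then, once.
The state is a dict: "t": time; "joints": joint angles; "qd": joint speeds; "effort": joint torques, N m; "eef_pos": TCP position; "tcp_rot": TCP orientation; "force": force on the tool from outside, world axes, zero at the start; "moment": the same for the moment, N m; "grip_width": finger opening in m; "finger_force": force on a finger pad.
Only numpy, scipy, OpenCV 4.12 (cv2) and the standard library are available. Lean on these libraries where they do the work, as an engineer would, in place of code of your own. Each camera call takes 0.05 s, during which the arm holds its last target. There are 200 camera calls.

### The job

Lift the clear guard off the gauge marker and stand it on the flat blue mat, then lay every tensile bar lying on the bench flat across the marker's two notched rests, one bar to a pair of notches, between the end stops. Put the guard back with its steel tongue going straight into the slot of the red safety switch, press it down until it snaps fully home without forcing it further, and let go; only then press the green start button and let it come up again. Leave the loupe and the USB stick alone.

Things in the scene. Friction and masses are not known exactly. Their poses are not given: they have to be found in the camera images.
- marker: gauge marker, low grey machine fixed to the bench. Origin on the bench under the guard's place; x from front apron (button) to the red switch, z up. Covers x +-101, y +-66 mm. Deck 30 mm above the bench. Two steel rests along y at x = +-26 mm, 8 mm wide; teeth tops 62 mm, parts between the rests under 53 mm, end stops at x = +-45.5 mm 64 mm high. Red switch x 60 to 97, y +-21 mm, 80 mm tall
- rest0 (a point): place for the middle of a bar's underside: midway between the two facing notches at marker y = +38 mm, x = 0, at notch floor height (56 mm above the bench); axes as the marker's. Notches are 22 mm wide (y), 6 mm deep; bars lie along the marker's x across both rests
- rest1 (a point): the same for the middle pair of notches (y = 0)
- rest2 (a point): the same for the pair at y = -38 mm
- slot_mouth (a point): centre of the mouth of the slot in the top of the red safety switch, 80 mm above the bench; axes as the marker's. The slot goes straight down, 6 mm (x) by 23 mm (y), below a chamfer 6 mm deep that widens the mouth by 3 mm each side
- latch (a joint): sprung roller inside the switch that drops into the tongue's window: 0 m when out (slot empty, or tongue fully home), 0.001 to 0.003 m while the tongue's nose pushes past it. Passing it takes a peak of about 8 N of push some 15 mm before home; the roller drops in and pulls the tongue down in the last millimetres. Pulling out takes about 10 N at first
- guard: lift-off guard, clear box open below with a yellow back plate, 112 (x) x 120 (y) x 56 mm high, 0.4 kg. Origin at the centre of its lower rim; x points to the yellow plate and tongue, z up. Starts fitted: rim on the deck, axes along the marker's, origin 30 mm above the marker's. On a flat surface it stands on its rim
- guard_handle (a point): centre of the guard's black handle bar, which runs along the guard's y: 14 x 14 mm in section, 62 mm free between its posts, 86 mm above the rim and 30 mm above the guard's top, 20 mm from the guard's middle towards the tongue
- tongue_tip (a point): middle of the lower end of the guard's steel tongue, at x = 70 mm of the guard, 18 mm above its rim; axes as the guard's. Tongue 4 mm thick (x), 20 mm wide (y), hangs 38 mm down from a bracket behind the yellow plate, rounded nose, window 11 x 13 mm. Fully home it lies 32 mm below the slot mouth
- mat: flat blue mat lying fixed on the bench, 135 (x) x 140 (y) x 3 mm, where the guard is put down; origin at the centre of its underside
- bar_steel: flat dog-bone tensile bar of grey steel, 80 mm long (its x), 16 mm wide at its two 22 mm long ends, waist 10 mm wide (its y) and 36 mm long in the middle, 10 mm thick (z), about 0.1 kg; origin at the centre of its underside. Starts flat on the bench; may be absent
- bar_brass: flat dog-bone tensile bar of yellow brass, 80 mm long (its x), 16 mm wide at its two 22 mm long ends, waist 10 mm wide (its y) and 36 mm long in the middle, 10 mm thick (z), about 0.1 kg; origin at the centre of its underside. Starts flat on the bench; may be absent
- bar_copper: flat dog-bone tensile bar of copper, 80 mm long (its x), 16 mm wide at its two 22 mm long ends, waist 10 mm wide (its y) and 36 mm long in the middle, 10 mm thick (z), about 0.1 kg; origin at the centre of its underside. Starts flat on the bench; may be absent
- start (a joint): green push button on the marker's front apron: 0 released, 0.005 m fully pressed (4 N)
- start_top (a point): centre of the top of the green button, 22 mm across; it is pressed straight down
- loupe: black loupe, 38 mm across and 34 mm high, standing on the bench at the front right, a bystander
- usb_stick: blue USB stick, 51 x 17 x 8 mm, lying on the bench at the front left, a bystander

How it is judged:
On the way, in this order (a step that is already met when the one before it is completed fails the run):
1. the guard stands on the mat (horizontal distance between guard and mat below 0.045 m and height (world z) of guard below 0.009 m and angle between guard's own z axis and vertical below 0.1 rad and linear speed of guard below 0.02 m/s), for 0.2 s.
2. every bar lies across the rests in notches of its own (z of bar_steel in the frame of marker between 0.052 and 0.06 m and x of bar_steel in the frame of marker between -0.0075 and 0.0075 m and angle between the x axis of each of bar_steel, bar_brass, bar_copper and the x axis of marker, either way round below 0.12 rad and angle between the z axis of each of bar_steel, bar_brass, bar_copper and the z axis of marker, either way round below 0.1 rad and (y of bar_steel in the frame of rest0 between -0.005 and 0.005 m or y of bar_steel in the frame of rest1 between -0.005 and 0.005 m or y of bar_steel in the frame of rest2 between -0.005 and 0.005 m) and contact force between the fingers and bar_steel below 0.1 N and z of bar_brass in the frame of marker between 0.052 and 0.06 m and x of bar_brass in the frame of marker between -0.0075 and 0.0075 m and (y of bar_brass in the frame of rest0 between -0.005 and 0.005 m or y of bar_brass in the frame of rest1 between -0.005 and 0.005 m or y of bar_brass in the frame of rest2 between -0.005 and 0.005 m) and contact force between the fingers and bar_brass below 0.1 N and z of bar_copper in the frame of marker between 0.052 and 0.06 m and x of bar_copper in the frame of marker between -0.0075 and 0.0075 m and (y of bar_copper in the frame of rest0 between -0.005 and 0.005 m or y of bar_copper in the frame of rest1 between -0.005 and 0.005 m or y of bar_copper in the frame of rest2 between -0.005 and 0.005 m) and contact force between the fingers and bar_copper below 0.1 N), for 0.2 s.
3. the guard is back, its tongue snapped home in the switch (z of tongue_tip in the frame of slot_mouth below -0.0295 m and x of tongue_tip in the frame of slot_mouth between -0.003 and 0.003 m and y of tongue_tip in the frame of slot_mouth between -0.004 and 0.004 m and angle between the z axis of guard and the z axis of marker, either way round below 0.06 rad and value of joint latch below 0.0012 m), for 0.2 s.
4. start button pressed (value of joint start above 0.0035 m), for 0.05 s.
At the end, for the whole second after the job is handed in: every bar present lies flat in its own pair of notches (within 7.5 mm lengthwise, so between the end stops, and 5 mm sideways), the guard stands square on the deck, tongue tip at least 29.5 mm below the slot mouth, roller dropped into its window, and the start button is up again (all of step 2 and all of step 3 and value of joint start below 0.001 m and linear speed of each of guard, bar_steel, bar_brass, bar_copper below 0.01 m/s); the robot touches nothing.
It fails at once if start pressed while the guard's tongue is not home (value of joint start above 0.0025 m and z of tongue_tip in the frame of slot_mouth above -0.028 m).
It fails at once if the guard forced against the marker with more than 60 N (contact force between guard and marker above 60 N).
It fails at once if the loupe or the USB stick disturbed (distance of any of loupe, usb_stick from where it was at the start of the episode above 0.03 m).
Of bar_steel, bar_brass, bar_copper only 2 to 3 are there at a start; the rules pass over those that are not, and their reading is None.
At some moment in a run one of bar_steel, bar_brass, bar_copper may be knocked a few centimetres aside while the robot is not near it.
It also fails if it takes over 210 s, if anything falls off the work surface, if the arm or the gripper's body presses on something with over 40 N, if the wrist force passes 120 N, or if a joint passes its speed limit or range.

## Working session

There is one attempt and no reset: what is moved stays moved. The work goes in short steps, Python scripts to look and compute and a shell command to move; the robot and the scene stay as the last step left them, time stands still between calls to the robot, and variables do not carry over. Pictures are saved under pics/ and viewed, at most 17 in all, crops included, and the job is handed in when it is done.

```bash
mkdir -p pics; ls; cat > h.py <<'E'
import numpy as np, cv2
from scipy.spatial.transform import Rotation as R
from workcell import sense, capture, job_done
def snap(cam,name):
    c=capture(cam); cv2.imwrite(f'pics/{name}.png',c['frame'][:,:,::-1])
    np.savez(f'pics/{name}.npz',**c); return c
def load(name): return np.load(f'pics/{name}.npz')
def ray(c,uv,z):
    p=cv2.undistortPoints(np.array([[uv]],float),c['mtx'],c['D'])[0,0]
    M=cv2.Rodrigues(c['rvec'])[0]; o=-M.T@np.ravel(c['tvec']); d=M.T@np.array([p[0],p[1],1])
    return o+d*(z-o[2])/d[2]
def proj(c,P): return cv2.projectPoints(np.array(P,float).reshape(-1,3),c['rvec'],c['tvec'],c['mtx'],c['D'])[0][:,0]
def go(pos,yaw=None):
    """shift in tool axes (m) & turn (scaled) for a tool-down target, tool y axis at heading yaw (mod pi)"""
    s=sense(); r=R.from_quat(s['tcp_rot']); p=np.array(s['eef_pos'])
    out=r.inv().apply(np.array(pos)-p)
    a=np.zeros(3)
    if yaw is not None:
        y=np.array([np.cos(yaw),np.sin(yaw),0]); z=np.array([0,0,-1.]); 
        c=[]
        for k in (1,-1):
            x=np.cross(k*y,z); T=R.from_matrix(np.stack([x,k*y,z],1)); c.append((r.inv()*T).as_rotvec())
        a=min(c,key=np.linalg.norm)
    print('shift',out.round(4),'turn',(a/(np.pi/2)).round(4), 'deg',np.degrees(np.linalg.norm(a)).round(1),'j6',round(s['joints'][5],2))
E
python3 - <<'E'
from h import *
s=sense(); print(s)
snap('scene','s0'); snap('top','t0')
E
```

```text
pics
{'t': 0.0, 'joints': array([ 1.18669866e+00,  3.78092427e-01,  7.96325508e-02,  1.27436968e+00,
       -1.16271975e-05,  1.46049043e+00]), 'qd': array([-0.00059065,  0.00037923, -0.00031935, -0.00021903,  0.00146092,
        0.00036318]), 'effort': array([ 2.38516986e-03, -4.63607419e+01,  2.69873214e+01,  2.10732047e-02,
        1.28085480e-04,  1.06223467e-05]), 'eef_pos': array([0.15523598, 0.55299956, 0.23834665]), 'tcp_rot': array([ 1.36468629e-01,  9.90643871e-01, -9.87135122e-04, -2.43120892e-04]), 'force': array([-0.52635559, -0.18216447, -0.20396308]), 'moment': array([ 0.0186971 ,  0.00063611, -0.06384734]), 'finger_force': 0.0, 'grip_width': 0.08543187935221573}
```

View pics/s0.png

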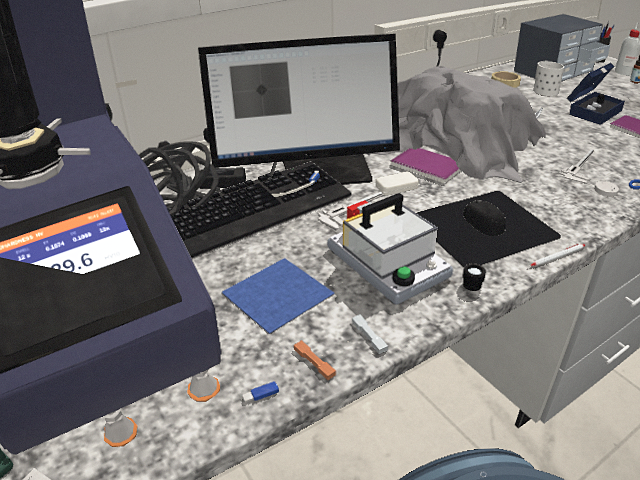

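View pics/t0.png

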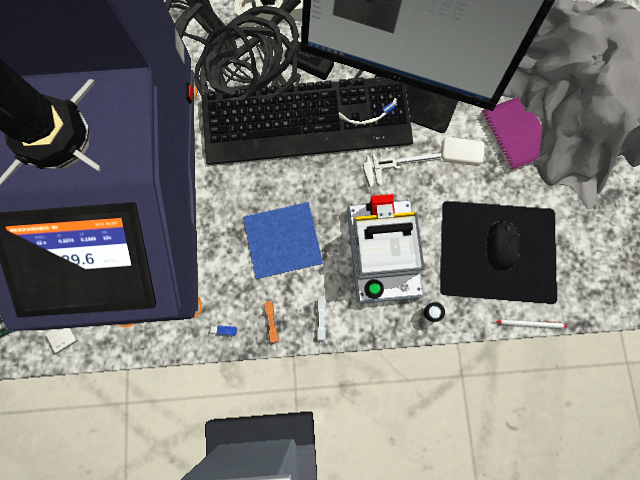

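The scene shows the guard fitted on the marker (about 390,240), the blue mat at (278,295), copper bar (314,360), steel bar (368,335), USB stick and loupe. There is no brass bar in view. Enlarging the top picture to read pixels off it.

```bash
python3 - <<'E'
from h import *
f=cv2.imread('pics/t0.png')[185:350,235:455]
cv2.imwrite('pics/t0c.png',cv2.resize(f,None,fx=3.6,fy=3.6,interpolation=cv2.INTER_CUBIC))
c=load('t0'); M=cv2.Rodrigues(c['rvec'])[0]; print('cam',-M.T@np.ravel(c['tvec']),c['mtx'][0,0])
print('toppx->z0', [ray(c,p,0).round(3) for p in [(278,240),(320,240),(390,290)]])
E
```

```text
cam [ 0.38132281 -0.24935826  0.93983222] 465.7867246321122
toppx->z0 [array([ 0.602, -0.163,  0.   ]), array([ 0.595, -0.249,  0.   ]), array([ 0.481, -0.383,  0.   ])]
```

View pics/t0c.png

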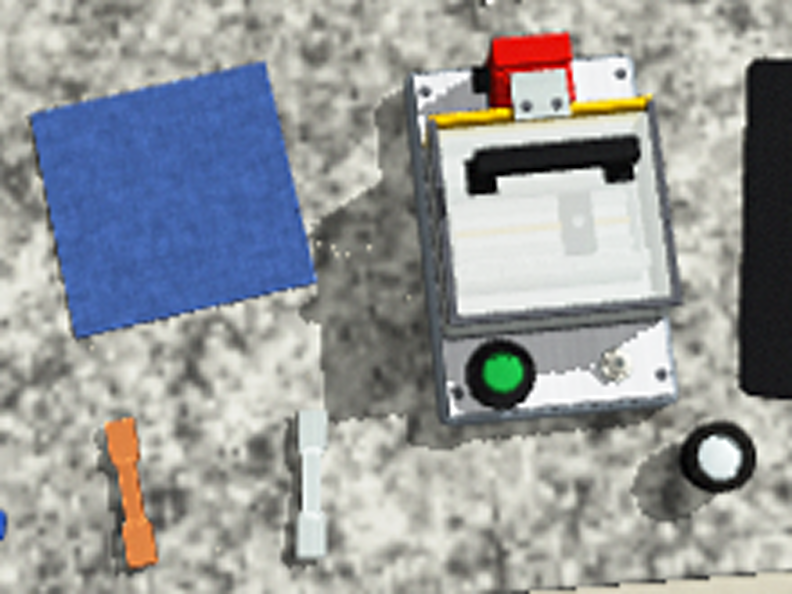

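The crop shows the mat corners, the marker deck and red switch, and the two bars (copper and steel) on the bench, with clear corners for all of them. Fitting poses.

```bash
cat > fit.py <<'E'
from h import *
from scipy.optimize import least_squares
def fit(c,uv,P,g=(0.5,-0.3,0)):
    P=np.array(P,float)/1000; uv=np.array(uv,float)
    def W(q):
        co,si=np.cos(q[2]),np.sin(q[2]); return np.c_[q[0]+co*P[:,0]-si*P[:,1],q[1]+si*P[:,0]+co*P[:,1],P[:,2]]
    r=least_squares(lambda q:(proj(c,W(q))-uv).ravel(),g)
    return r.x,r.fun.reshape(-1,2).round(1)
E
python3 - <<'E'
from fit import *
c=load('t0'); px=lambda L:np.array(L)/3.6+[235,185]-0.36
def show(n,uv,P):
    q,e=fit(c,px(uv),P); print(n,q.round(4),np.degrees(q[2]).round(1),e.tolist())
show('marker',[(414,74),(634,58),(677,394),(447,412),(492,36),(571,33)],[(101,66,30),(101,-66,30),(-101,-66,30),(-101,66,30),(97,21,80),(97,-21,80)])
show('mat',[(30,115),(265,62),(316,282),(78,338)],[(67.5,70,3),(67.5,-70,3),(-67.5,-70,3),(-67.5,70,3)])
B=[(40,8,10),(40,-8,10),(-40,-8,10),(-40,8,10)]
show('cu',[(107,424),(133,419),(157,560),(130,567)],B)
show('st',[(299,411),(326,411),(325,556),(296,557)],B)
q,_=fit(c,px([(430,120),(652,97),]),[(56,60,86),(56,-60,86)]); print('guardtop',q)
print('handle ends', [ray(c,px([p])[0],0.123).round(4) for p in [(474,160),(638,147)]])
print('button',ray(c,px([(502,371)])[0],0.04).round(4))
print('loupe',ray(c,px([(718,457)])[0],0.034).round(4))
E
```

```text
marker [ 0.5612 -0.3776  0.0057] 0.3 [[-2.1, -2.4], [1.1, -3.2], [1.8, 2.1], [-1.7, 2.8], [0.6, 0.5], [0.3, -0.4]]
mat [ 0.6018 -0.1723  0.156 ] 8.9 [[-0.1, -0.2], [0.0, -0.4], [0.6, 0.1], [-0.6, 0.4]]
cu [ 0.4368 -0.1413  0.1156] 6.6 [[-0.5, -0.4], [0.2, -0.6], [0.4, 0.6], [-0.2, 0.3]]
st [ 0.4339 -0.2398 -0.0875] -5.0 [[-0.3, -0.4], [0.2, -0.3], [0.1, 0.5], [-0.0, 0.1]]
guardtop [ 0.55927218 -0.37783152  0.02930634]
handle ends [array([ 0.581 , -0.3343,  0.123 ]), array([ 0.5813, -0.4171,  0.123 ])]
button [ 0.4836 -0.3468  0.04  ]
loupe [ 0.4294 -0.4581  0.034 ]
```

```bash
python3 - <<'E'
from h import *
def tri(a,b):
    Ps=[];u=[]
    for n,p in (('t0',a),('s0',b)):
        c=load(n); M=cv2.Rodrigues(c['rvec'])[0]; Ps.append(np.c_[M,np.ravel(c['tvec'])]); u.append(cv2.undistortPoints(np.array([[p]],float),c['mtx'],c['D'])[0,0])
    X=cv2.triangulatePoints(Ps[0],Ps[1],u[0],u[1]).ravel(); X=X[:3]/X[3]
    print(X.round(3),[proj(load(n),X).round(0).tolist() for n in('t0','s0')])
tri((197,318),(220,363)); tri((156,312),(181,300)); tri((8,322),(0,358))
M=load('s0'); R_=cv2.Rodrigues(M['rvec'])[0]; print(-R_.T@np.ravel(M['tvec']))
E
python3 -m handwheel '0 0 0 0 0 0'
```

```text
[ 0.452 -0.008  0.064] [[[196.0, 317.0]], [[222.0, 363.0]]]
[0.457 0.023 0.189] [[[155.0, 311.0]], [[183.0, 301.0]]]
[0.452 0.231 0.217] [[[11.0, 323.0]], [[-4.0, 356.0]]]
[-0.03845913  0.14203472  0.61514637]
t: 0.22
eef_pos: [0.1554, 0.5533, 0.2388]
tcp_rot: [0.136, 0.991, -0.001, -0.0]
force: [0.1, 0.1, 0.4]
grip_width: 0.0856
finger_force: 0.0
```

```bash
python3 -m handwheel '-0.037 -0.042 0 0 0 0.08; -0.074 -0.084 0 0 0 0.16; -0.111 -0.126 0 0 0 0.25; -0.148 -0.168 0 0 0 0.33; -0.185 -0.21 0 0 0 0.41; -0.221 -0.253 0 0 0 0.49; -0.252 -0.304 0 0 0 0.57; -0.283 -0.355 0 0 0 0.66; -0.315 -0.406 0 0 0 0.74; -0.346 -0.457 0 0 0 0.82'
python3 - <<'E'
from h import *
go((.54,-.378,.24),0); print(sense()['joints'].round(2))
E
```

```text
t: 1.48
eef_pos: [0.3653, 0.0182, 0.2395]
tcp_rot: [0.705, 0.709, 0.0, 0.0]
force: [1.4, 0.4, -0.4]
grip_width: 0.0856
finger_force: 0.0
shift [-0.397   0.1728 -0.0004] turn [ 0.0007 -0.0001  0.003 ] deg 0.3 j6 1.44
[-0.12 -0.05 -0.43  1.18  0.    1.44]
```

```bash
python3 -m handwheel '-0.057 0.025 0 0 0 0; -0.114 0.05 0 0 0 0; -0.17 0.074 0 0 0 0; -0.227 0.099 0 0 0 0; -0.284 0.124 0 0 0 0; -0.34 0.149 -0.005 0 0 0; -0.397 0.173 -0.01 0 0 0; -0.397 0.173 -0.01 0 0 0; -0.397 0.173 -0.01 0 0 0'
python3 - <<'E'
from h import *
c=snap('wrist','w1'); s=sense(); print(s['eef_pos'],s['joints'].round(2))
M=cv2.Rodrigues(c['rvec'])[0]; print('cam',-M.T@np.ravel(c['tvec']),M[2])
E
```

```text
t: 2.6
eef_pos: [0.5412, -0.375, 0.2485]
tcp_rot: [0.704, 0.71, 0.0, -0.001]
force: [-0.3, 1.0, -0.4]
grip_width: 0.0856
finger_force: 0.0
[ 0.54115177 -0.37431844  0.2492021 ] [-0.7   0.56  0.4   1.41  0.    0.86]
cam [ 0.54122231 -0.29845692  0.3842368 ] [ 0.00208146 -0.30121511 -0.95355395]
```

View pics/w1.png

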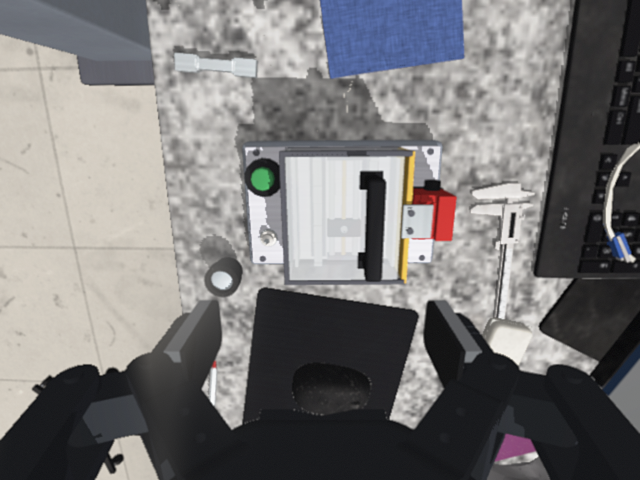

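The wrist picture shows the guard (handle top from about (376,178) to (374,280)), the red switch (435,215), the green button (262,178), the steel bar (215,64) and the mat's lower edge. Enlarging the marker.

```bash
python3 - <<'E'
import cv2
f=cv2.imread('pics/w1.png')[130:290,235:465]
cv2.imwrite('pics/w1c.png',cv2.resize(f,None,fx=3.4,fy=3.4,interpolation=cv2.INTER_CUBIC))
E
```

```text
(no output)
```

View pics/w1c.png

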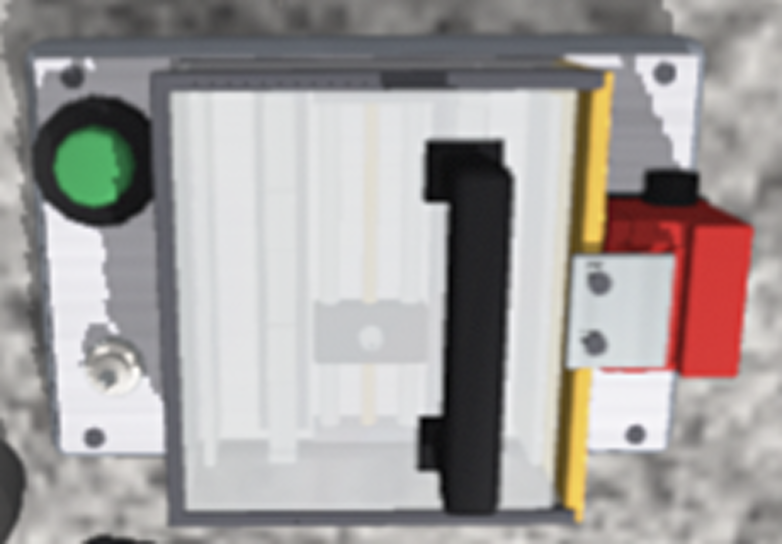

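```bash
python3 - <<'E'
from fit import *
c=load('w1'); px=lambda L:np.array(L)/3.4+[235,130]-0.35
uvg=[(152,73),(607,72),(582,520),(170,523)];G=[(-56,60,86),(56,60,86),(56,-60,86),(-56,-60,86)]
uvr=[(751,226),(740,376)];Rr=[(97,21,80),(97,-21,80)]
uvd=[(28,55),(704,52),(670,450),(60,455)]
def s(n,uv,P):
    q,e=fit(c,px(uv),P); print(n,q.round(4),np.degrees(q[2]).round(2),e.tolist())
s('g',uvg,G); s('gr',uvg+uvr,G+Rr)
for a,b in ((101,66),(98,63)): s('d',uvd,[(-a,b,30),(a,b,30),(a,-b,30),(-a,-b,30)])
H=[ray(c,px([p])[0],.123).round(4) for p in [(450,178),(510,178),(497,510),(443,510)]]; print(H)
print('btn',ray(c,px([(93,166)])[0],.04))
go((.581,-.377,.18),0)
E
```

```text
g [ 0.5624 -0.3781  0.0175] 1.0 [[-0.5, 0.2], [0.9, -0.5], [-0.6, 0.1], [0.1, 0.3]]
gr [ 0.5625 -0.3782  0.0172] 0.99 [[-0.3, 0.3], [1.1, -0.4], [-0.5, 0.3], [0.2, 0.4], [0.4, -0.9], [-1.1, 0.4]]
d [ 0.5623 -0.3794  0.0174] 1.0 [[-3.4, -2.8], [4.1, -3.6], [2.7, 4.5], [-3.4, 4.6]]
d [ 0.5622 -0.3785  0.0175] 1.0 [[-0.2, -0.6], [0.8, -1.3], [0.2, 1.3], [-0.9, 1.3]]
[array([ 0.5747, -0.3382,  0.123 ]), array([ 0.5878, -0.3381,  0.123 ]), array([ 0.5896, -0.4173,  0.123 ]), array([ 0.5767, -0.4174,  0.123 ])]
btn [ 0.48256597 -0.34824786  0.04      ]
shift [-0.0031  0.0399  0.0692] turn [-0.0004 -0.0006  0.006 ] deg 0.5 j6 0.86
```

```bash
python3 -m handwheel '-0.003 0.021 0.03 0 0 -0.002; -0.003 0.041 0.07 0 0 -0.005; -0.003 0.041 0.07 0 0 -0.005; -0.003 0.041 0.07 0 0 -0.005' 0.6 60
python3 - <<'E'
from h import *
print(sense()['eef_pos']); go((.5824,-.378,.105),.0173)
E
```

```text
t: 3.15
eef_pos: [0.5823, -0.3771, 0.1812]
tcp_rot: [0.701, 0.713, -0.0, 0.0]
force: [0.8, 0.1, 0.4]
grip_width: 0.051
finger_force: 0.0
[ 0.58227316 -0.37708573  0.18115516]
shift [-0.0009  0.0001  0.0762] turn [0.0004 0.0005 0.0003] deg 0.1 j6 0.89
```

```bash
python3 -m handwheel '-0.001 0 0.04 0 0 0; -0.001 0 0.076 0 0 0; -0.001 0 0.076 0 0 0; -0.001 0 0.076 0 0 0' && python3 -m handwheel '0 0 0 0 0 0; 0 0 0 0 0 0; 0 0 0 0 0 0; 0 0 0 0 0 0; 0 0 0 0 0 0' 0 60
```

```text
t: 3.65
eef_pos: [0.5834, -0.3798, 0.1064]
tcp_rot: [0.701, 0.713, 0.0, 0.002]
force: [-0.1, 0.7, -0.8]
grip_width: 0.0513
finger_force: 0.0
t: 4.28
eef_pos: [0.5826, -0.3797, 0.1049]
tcp_rot: [0.701, 0.713, -0.0, 0.001]
force: [-3.0, 0.7, 6.7]
grip_width: 0.0134
finger_force: 59.3
```

```bash
python3 -m handwheel '0 0 -0.005 0 0 0; 0 0 -0.01 0 0 0; 0 0 -0.015 0 0 0; 0 0 -0.02 0 0 0; 0 0 -0.03 0 0 0; 0 0 -0.045 0 0 0; 0 0 -0.065 0 0 0; 0 0 -0.09 0 0 0; 0 0 -0.09 0 0 0; 0 0 -0.09 0 0 0'
python3 - <<'E'
from h import *
s=sense();print(s['moment'],s['force']); snap('wrist','w2'); go((.6018+.02,-.1723,.12),.0173)
E
```

```text
t: 5.52
eef_pos: [0.5825, -0.379, 0.1933]
tcp_rot: [0.701, 0.713, 0.0, 0.0]
force: [0.5, 0.7, -3.9]
grip_width: 0.0127
finger_force: 60.4
[-0.03673346  0.04721641  0.00531673] [ 0.47076059  0.72783139 -3.86593331]
shift [0.2056 0.0432 0.0726] turn [-0.0006 -0.0006 -0.0004] deg 0.1 j6 0.89
```

View pics/w2.png

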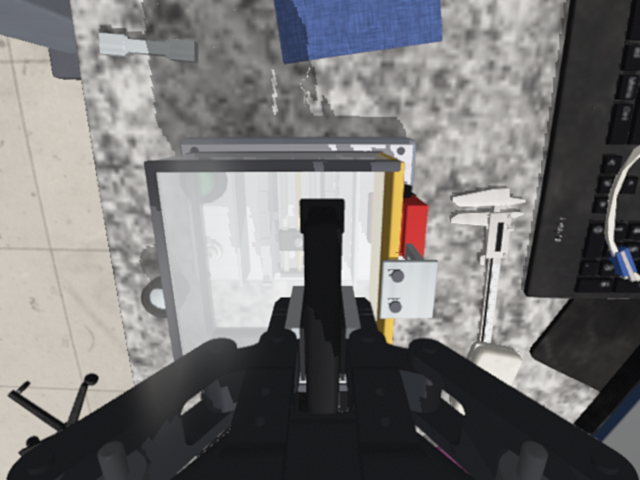

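The guard hangs level from the gripper (bracket at (407,290), red switch uncovered at (415,225)). Carrying it to the mat.

```bash
python3 -m handwheel '0.04 0.008 0 0 0 0; 0.09 0.019 0 0 0 0; 0.14 0.03 0 0 0 0; 0.185 0.039 0.02 0 0 0; 0.206 0.043 0.05 0 0 0; 0.206 0.043 0.08 0 0 0; 0.206 0.043 0.1 0 0 0; 0.206 0.043 0.11 0 0 0; 0.206 0.043 0.11 0 0 0'
python3 - <<'E'
from h import *
go((.6218,-.1723,.078),.0173)
E
```

```text
t: 6.7
eef_pos: [0.6211, -0.172, 0.0821]
tcp_rot: [0.701, 0.713, -0.0, -0.001]
force: [-0.4, 0.2, -3.3]
grip_width: 0.0128
finger_force: 60.3
shift [-0.0003  0.0007  0.0041] turn [-0.0015 -0.0007 -0.0004] deg 0.2 j6 1.19
```

```bash
python3 -m handwheel '0 0 0.002 0 0 0; 0 0 0.004 0 0 0; 0 0 0.005 0 0 0; 0 0 0.005 0 0 0' && python3 -m handwheel '0 0 0 0 0 0; 0 0 0 0 0 0; 0 0 0 0 0 0; 0 0 0 0 0 0' 0.6
```

```text
t: 7.2
eef_pos: [0.6222, -0.1723, 0.0784]
tcp_rot: [0.701, 0.713, 0.0, 0.0]
force: [-0.0, -0.2, -3.8]
grip_width: 0.0128
finger_force: 60.4
t: 7.7
eef_pos: [0.6223, -0.1723, 0.0785]
tcp_rot: [0.701, 0.713, 0.0, 0.0]
force: [-0.8, 0.0, 0.3]
grip_width: 0.0511
finger_force: 0.0
```

```bash
python3 -m handwheel '0 0 -0.05 0 0 0; 0 0 -0.1 0 0 0; 0 0 -0.13 0 0 -0.1; -0.02 -0.04 -0.13 0 0 -0.22; -0.03 -0.08 -0.13 0 0 -0.33; -0.045 -0.12 -0.12 0 0 -0.45; -0.06 -0.16 -0.12 0 0 -0.57; -0.07 -0.188 -0.12 0 0 -0.69; -0.07 -0.188 -0.12 0 0 -0.81; -0.07 -0.188 -0.12 0 0 -0.93' 0.6 && python3 -m handwheel '0 0 0 0 0 0; 0 0 0 0 0 0' 
python3 - <<'E'
from h import *
c=snap('wrist','w3'); print(sense()['joints'].round(2))
M=cv2.Rodrigues(c['rvec'])[0]; print('cam',-M.T@np.ravel(c['tvec']),M[2])
E
```

```text
t: 8.95
eef_pos: [0.4349, -0.2457, 0.1986]
tcp_rot: [0.046, 0.999, -0.0, 0.0]
force: [0.2, 0.1, -0.8]
grip_width: 0.051
finger_force: 0.0
t: 9.2
eef_pos: [0.4354, -0.2454, 0.1983]
tcp_rot: [0.05, 0.999, 0.0, 0.0]
force: [-0.7, 0.0, -0.1]
grip_width: 0.0514
finger_force: 0.0
[-0.64  0.24 -0.21  1.11  0.   -0.54]
cam [ 0.35907191 -0.2381288   0.33396269] [ 0.30100711 -0.03105736 -0.95311603]
```

View pics/w3.png

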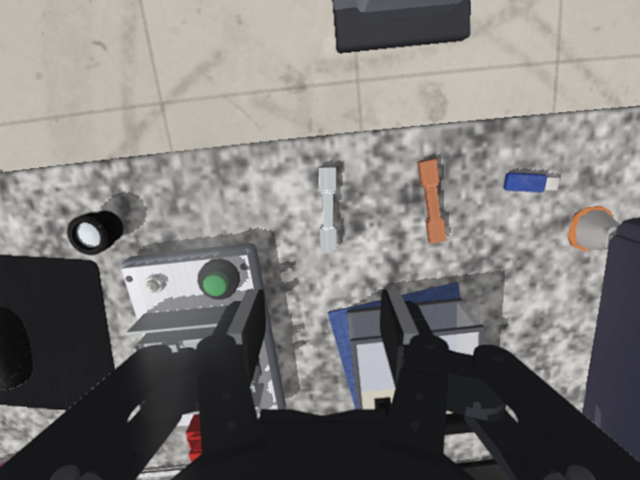

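The guard stands on the mat (bottom right of centre), steel bar around (328,208), copper around (432,201). Enlarging both bars.

```bash
python3 - <<'E'
import cv2
f=cv2.imread('pics/w3.png')[150:260,300:460]
cv2.imwrite('pics/w3c.png',cv2.resize(f,None,fx=5,fy=5,interpolation=cv2.INTER_CUBIC))
E
```

```text
(no output)
```

View pics/w3c.png

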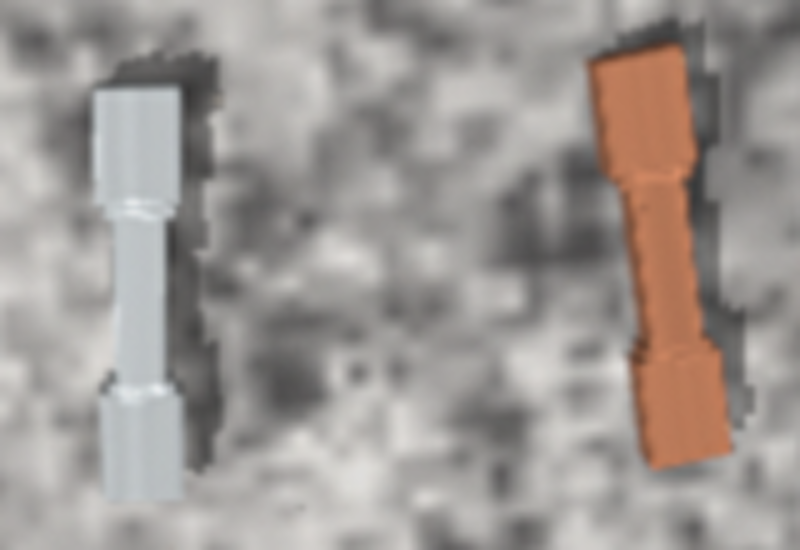

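```bash
python3 - <<'E'
from fit import *
c=load('w3'); px=lambda L:np.array(L)/5+[300,150]-0.4
B=[(-40,-8,10),(-40,8,10),(40,8,10),(40,-8,10)]
for n,uv in (('st',[(95,88),(180,88),(181,500),(106,500)]),('cu',[(590,62),(682,43),(733,452),(650,468)])):
    q,e=fit(c,px(uv),B); print(n,q.round(4),np.degrees(q[2]).round(1),e.tolist())
    if n=='st': go((q[0],q[1],.12),q[2]+np.pi/2)
E
```

```text
st [ 0.4357 -0.2409 -0.0825] -4.7 [[-0.3, -0.0], [0.3, -0.3], [0.7, 0.1], [-0.7, 0.3]]
shift [0.0002 0.0044 0.0783] turn [ 0.0001  0.     -0.0111] deg 1.0 j6 -0.54
cu [ 0.4382 -0.1421  0.1226] 7.0 [[0.5, 0.0], [-0.5, -0.1], [-0.2, -0.1], [0.2, 0.1]]
```

```bash
python3 -m handwheel '0 0.004 0.05 0 0 -0.011; 0 0.004 0.1 0 0 -0.011; 0 0.004 0.14 0 0 -0.011; 0 0.004 0.165 0 0 -0.011; 0 0.004 0.18 0 0 -0.011; 0 0.004 0.187 0 0 -0.011; 0 0.004 0.187 0 0 -0.011; 0 0.004 0.187 0 0 -0.011' 0.45 && python3 -m handwheel '0 0 0 0 0 0; 0 0 0 0 0 0; 0 0 0 0 0 0; 0 0 0 0 0 0; 0 0 0 0 0 0' 0 50
```

```text
t: 10.25
eef_pos: [0.4366, -0.242, 0.0122]
tcp_rot: [0.04, 0.999, -0.001, 0.001]
force: [0.1, 0.0, 1.0]
grip_width: 0.0385
finger_force: 0.0
t: 10.88
eef_pos: [0.4363, -0.2418, 0.012]
tcp_rot: [0.04, 0.999, -0.0, 0.001]
force: [-0.7, 1.1, 6.4]
grip_width: 0.0078
finger_force: 49.5
```

```bash
python3 -m handwheel '0 0 -0.03 0 0 0; 0 0 -0.08 0 0 0; 0 0 -0.12 0 0 0; 0 0 -0.12 0 0 0'
python3 - <<'E'
from h import *
go((.5637,-.4163,.13),.0173+np.pi/2)
E
```

```text
t: 11.38
eef_pos: [0.438, -0.2431, 0.1346]
tcp_rot: [0.04, 0.999, -0.002, 0.003]
force: [-0.3, -0.6, -2.4]
grip_width: 0.0078
finger_force: 49.0
shift [-0.1392 -0.1624  0.006 ] turn [-0.0025  0.0038 -0.0625] deg 5.6 j6 -0.55
```

```bash
python3 -m handwheel '-0.03 -0.035 0 0 0 -0.01; -0.07 -0.08 0 0 0 -0.03; -0.105 -0.122 0 0 0 -0.045; -0.13 -0.152 0 0 0 -0.062; -0.139 -0.162 0 0 0 -0.062; -0.139 -0.162 0 0 0 -0.062; -0.139 -0.162 0 0 0 -0.062'
python3 - <<'E'
from h import *
go((.5637,-.4163,.085),.0173+np.pi/2)
snap('wrist','w4')
f=cv2.imread('pics/w4.png')[130:430,120:520]; cv2.imwrite('pics/w4c.png',cv2.resize(f,None,fx=2,fy=2,interpolation=cv2.INTER_CUBIC))
E
```

```text
t: 12.25
eef_pos: [0.5603, -0.4131, 0.13]
tcp_rot: [-0.008, 1.0, 0.001, -0.001]
force: [0.5, 0.4, -1.2]
grip_width: 0.008
finger_force: 49.1
shift [-0.0034 -0.0033  0.045 ] turn [ 0.0012 -0.0011 -0.0003] deg 0.2 j6 -0.74
```

View pics/w4c.png

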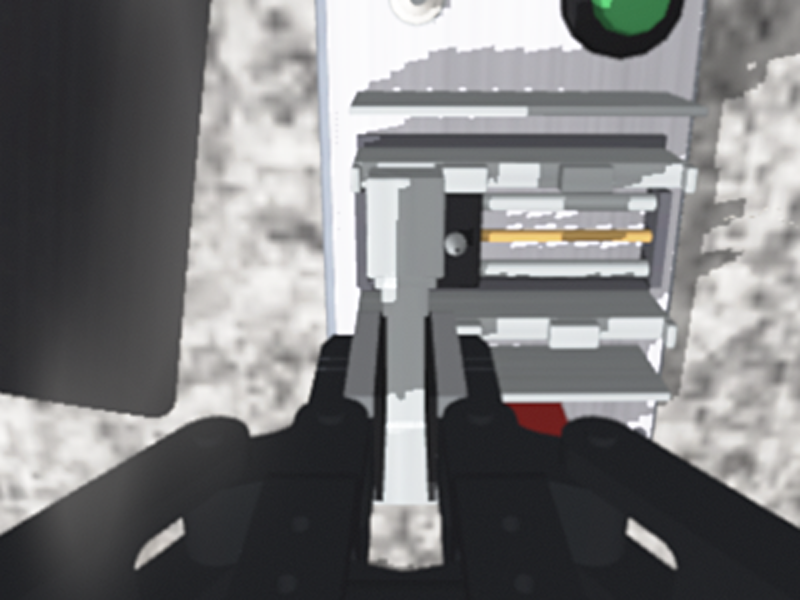

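```bash
python3 - <<'E'
from h import *
c=load('w4'); f=lambda p:np.array(p)/2+[120,130]-.25
print('bar end top', [ray(c,f(p),.128).round(4) for p in [(367,176),(443,176)]])
m=np.array([.5624,-.3783]); a=.0173; Rm=np.array([[np.cos(a),-np.sin(a)],[np.sin(a),np.cos(a)]])
# back rest teeth (z 62) seen; project predicted notch edges into the crop
for x in (-30,-22,22,30):
  print(x,[((proj(c,[*(m+Rm@[x/1000,y/1000]),.062])[0]-[120,130]+.25)*2).round(0).tolist() for y in (27,11,-11,-27)])
E
```

```text
bar end top [array([ 0.5195, -0.422 ,  0.128 ]), array([ 0.5193, -0.4067,  0.128 ])]
-30 [[614.0, 165.0], [560.0, 165.0], [487.0, 165.0], [433.0, 165.0]]
-22 [[611.0, 191.0], [559.0, 191.0], [486.0, 191.0], [432.0, 191.0]]
22 [[599.0, 323.0], [550.0, 323.0], [481.0, 323.0], [431.0, 323.0]]
30 [[597.0, 345.0], [548.0, 346.0], [480.0, 346.0], [431.0, 346.0]]
```

```bash
python3 -m handwheel '-0.003 -0.003 0.02 0 0 0; -0.003 -0.003 0.04 0 0 0; -0.003 -0.003 0.045 0 0 0; -0.003 -0.003 0.045 0 0 0'
```

```text
t: 12.8
eef_pos: [0.5637, -0.4165, 0.0854]
tcp_rot: [-0.008, 1.0, 0.001, -0.001]
force: [0.1, -0.5, 0.5]
grip_width: 0.008
finger_force: 49.1
```

```bash
python3 -m handwheel '0 0.001 0.006 0 0 0; 0 0.001 0.012 0 0 0; 0 0.001 0.016 0 0 0; 0 0.001 0.0165 0 0 0; 0 0.001 0.0165 0 0 0'  && python3 -m handwheel '0 0 0 0 0 0; 0 0 0 0 0 0; 0 0 0 0 0 0; 0 0 0 0 0 0' 0.25 20
```

```text
t: 13.42
eef_pos: [0.5643, -0.4162, 0.0698]
tcp_rot: [-0.008, 1.0, 0.0, 0.0]
force: [0.4, -0.9, 0.4]
grip_width: 0.0077
finger_force: 49.1
t: 13.92
eef_pos: [0.5642, -0.4162, 0.0699]
tcp_rot: [-0.008, 1.0, -0.0, 0.0]
force: [0.1, -0.1, -0.6]
grip_width: 0.0212
finger_force: 0.0
```

```bash
python3 -m handwheel '0 0 -0.02 0 0 0; 0 0 -0.06 0 0 0; 0 0 -0.1 0 0 0; 0 0 -0.12 0 0 0; 0.04 0.06 -0.13 0 0 0; 0.08 0.1 -0.13 0 0 0; 0.1 0.12 -0.13 0 0 0; 0.1 0.12 -0.13 0 0 0'
python3 - <<'E'
from h import *
snap('wrist','w5'); go((.4382,-.1421,.12),.1226+np.pi/2)
E
```

```text
t: 14.92
eef_pos: [0.4603, -0.2957, 0.2]
tcp_rot: [-0.009, 1.0, 0.001, -0.001]
force: [0.1, -0.8, -0.3]
grip_width: 0.0211
finger_force: 0.0
shift [0.0211 0.1556 0.0802] turn [-0.0002  0.0003 -0.0673] deg 6.1 j6 -0.7
```

View pics/w5.png

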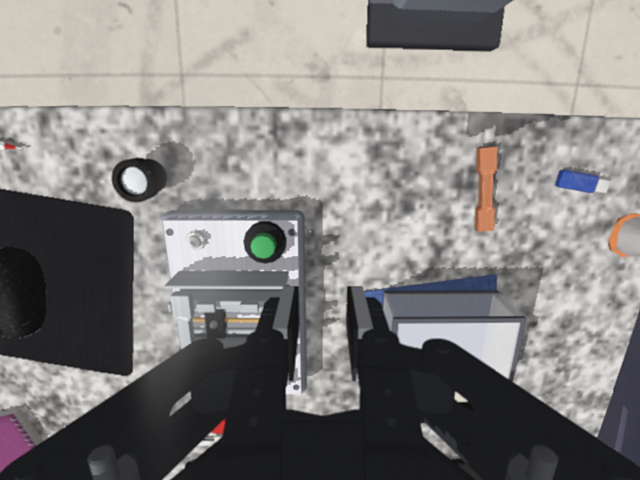

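The steel bar lies in its notches at left of the marker (185,300). The copper bar is at (486,188) and now looks almost straight along x, so I'm measuring it again.

```bash
cat > cu.py <<'E'
from fit import *
def cu(n):
    c=load(n); hsv=cv2.cvtColor(c['frame'],cv2.COLOR_RGB2HSV)
    m=cv2.inRange(hsv,(5,90,80),(20,255,255)); k,l,st,ce=cv2.connectedComponentsWithStats(m)
    i=max((i for i in range(1,k) if st[i,1]<300 and 200<st[i,4]<6000 and st[i,0]>50),key=lambda i:st[i,4])
    p=np.argwhere(l==i)[:,::-1].astype(np.float32)
    W=np.array([ray(c,q,.010)[:2] for q in p]); (x,y),s,a=cv2.minAreaRect((W*1000).astype(np.float32))
    if s[0]<s[1]: a+=90
    a=(a+90)%180-90
    print(n,st[i],'centre',round(x,1),round(y,1),'size',np.round(s,1),'yaw',round(a,1)); return x/1000,y/1000,np.radians(a)
E
python3 - <<'E'
from cu import *
cu('w3'); q=cu('w5'); go((q[0],q[1],.12),q[2]+np.pi/2)
E
```

```text
w3 [ 418  158   28   86 1341] centre 438.0 -142.2 size [80.8 17.9] yaw 7.0
w5 [ 475  146   23   86 1478] centre 438.2 -143.3 size [80.5 19.3] yaw 6.4
shift [0.0212 0.1543 0.0802] turn [-0.0002  0.0003 -0.0606] deg 5.4 j6 -0.7
```

It hasn't moved (7° yaw, same place). Moving over it.

```bash
python3 -m handwheel '0.005 0.04 0 0 0 -0.01; 0.012 0.09 0 0 0 -0.03; 0.018 0.13 0.02 0 0 -0.05; 0.021 0.155 0.05 0 0 -0.065; 0.021 0.155 0.07 0 0 -0.065; 0.021 0.155 0.07 0 0 -0.065; 0.021 0.155 0.07 0 0 -0.065' 0.45
python3 - <<'E'
from cu import *
snap('wrist','w6'); q=cu('w6'); go((q[0],q[1],.011),q[2]+np.pi/2)
E
```

```text
t: 15.85
eef_pos: [0.4402, -0.1442, 0.1306]
tcp_rot: [-0.059, 0.998, -0.0, 0.001]
force: [0.2, -0.2, 0.7]
grip_width: 0.0386
finger_force: 0.0
w6 [ 316  175   23  103 1832] centre 438.0 -141.8 size [80.5 16.3] yaw 6.8
shift [0.0021 0.0029 0.1199] turn [-0.0008  0.0013 -0.0005] deg 0.1 j6 -0.57
```

```bash
python3 -m handwheel '0.002 0.002 0.05 0 0 0; 0.002 0.002 0.09 0 0 0; 0.002 0.002 0.11 0 0 0; 0.002 0.002 0.12 0 0 0; 0.002 0.002 0.12 0 0 0; 0.002 0.002 0.12 0 0 0' && python3 -m handwheel '0 0 0 0 0 0; 0 0 0 0 0 0; 0 0 0 0 0 0; 0 0 0 0 0 0' 0 50 && python3 -m handwheel '0 0 -0.03 0 0 0; 0 0 -0.08 0 0 0; 0 0 -0.12 0 0 0; 0 0 -0.12 0 0 0; 0 0 -0.12 0 0 0'
python3 - <<'E'
from h import *
go((.5624,-.3403,.13),.0173+np.pi/2)
E
```

```text
t: 16.65
eef_pos: [0.4377, -0.142, 0.0109]
tcp_rot: [-0.059, 0.998, -0.001, 0.001]
force: [0.0, -0.6, -0.7]
grip_width: 0.0384
finger_force: 0.0
t: 17.15
eef_pos: [0.4372, -0.1417, 0.0107]
tcp_rot: [-0.059, 0.998, -0.0, 0.001]
force: [-1.1, 0.7, 5.5]
grip_width: 0.0081
finger_force: 49.9
t: 17.77
eef_pos: [0.436, -0.1411, 0.1291]
tcp_rot: [-0.059, 0.998, 0.0, -0.0]
force: [-0.3, -0.2, -1.6]
grip_width: 0.008
finger_force: 49.2
shift [-0.1019 -0.2127 -0.001 ] turn [ 0.0003 -0.0004  0.0645] deg 5.8 j6 -0.57
```

```bash
python3 -m handwheel '-0.02 -0.045 0 0 0 0.01; -0.045 -0.095 0 0 0 0.03; -0.07 -0.145 0 0 0 0.045; -0.09 -0.188 0 0 0 0.06; -0.102 -0.213 0 0 0 0.064; -0.102 -0.213 0 0 0 0.064; -0.102 -0.213 0 0 0 0.064; -0.102 -0.213 0 0 0 0.064'
python3 - <<'E'
from h import *
snap('wrist','w7'); go((.5617,-.3403,.085),.0173+np.pi/2)
f=cv2.imread('pics/w7.png')[130:430,120:520]; cv2.imwrite('pics/w7c.png',cv2.resize(f,None,fx=2,fy=2,interpolation=cv2.INTER_CUBIC))
E
```

```text
t: 18.77
eef_pos: [0.5621, -0.3393, 0.1292]
tcp_rot: [-0.009, 1.0, 0.001, -0.001]
force: [0.6, 0.2, -0.7]
grip_width: 0.008
finger_force: 49.3
shift [ 0.0006 -0.0008  0.0446] turn [ 0.0006 -0.0006  0.0011] deg 0.1 j6 -0.66
```

View pics/w7c.png

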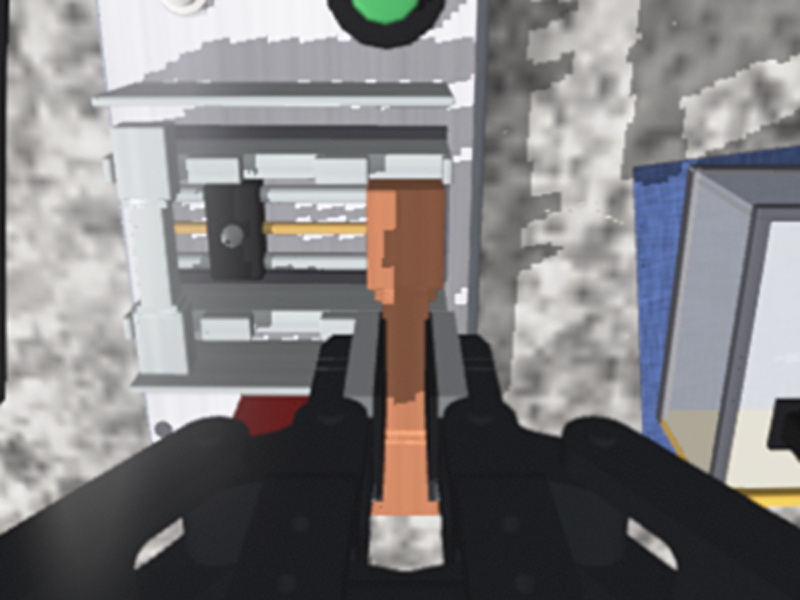

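The steel bar lies flat in its notches; the copper bar is in the gripper, its front end edge at crop (367..445,180).

```bash
python3 - <<'E'
from h import *
c=load('w7'); f=lambda p:np.array(p)/2+[120,130]-.25
e=np.mean([ray(c,f(p),.1285) for p in [(367,181),(445,181)]],0); cen=e[:2]+np.array([.04,.0007]); s=sense()['eef_pos']
print(e, cen, 'offset',cen-s[:2]); t=np.array([.5617,-.3403])-(cen-s[:2]); go((*t,.068),.0173+np.pi/2)
E
```

```text
[ 0.52180546 -0.34047954  0.1285    ] [ 0.56180546 -0.33977954] offset [-0.00053339 -0.00026756]
shift [ 0.0001 -0.0006  0.0616] turn [ 0.0006 -0.0006  0.0011] deg 0.1 j6 -0.66
```

```bash
python3 -m handwheel '0 -0.001 0.02 0 0 0; 0 -0.001 0.04 0 0 0; 0 -0.001 0.05 0 0 0; 0 -0.001 0.056 0 0 0; 0 -0.001 0.06 0 0 0; 0 -0.001 0.061 0 0 0; 0 -0.001 0.061 0 0 0'  && python3 -m handwheel '0 0 0 0 0 0; 0 0 0 0 0 0; 0 0 0 0 0 0; 0 0 0 0 0 0' 0.25 20 && python3 -m handwheel '0 0 -0.02 0 0 0; 0 0 -0.06 0 0 0; 0 0 -0.1 0 0 0; 0.03 0 -0.14 0 0 0; 0.04 0 -0.14 0 0 0; 0.04 0 -0.14 0 0 0'
python3 - <<'E'
from h import *
snap('wrist','w8')
f=cv2.imread('pics/w8.png')[100:480,80:600]; cv2.imwrite('pics/w8c.png',cv2.resize(f,None,fx=1.5,fy=1.5,interpolation=cv2.INTER_CUBIC))
E
```

```text
t: 19.7
eef_pos: [0.5632, -0.342, 0.0691]
tcp_rot: [-0.009, 1.0, -0.0, 0.0]
force: [0.1, -0.6, -0.3]
grip_width: 0.008
finger_force: 49.3
t: 20.2
eef_pos: [0.563, -0.3419, 0.0688]
tcp_rot: [-0.009, 1.0, 0.0, 0.0]
force: [-0.2, -0.1, 0.4]
grip_width: 0.0215
finger_force: 0.0
t: 20.95
eef_pos: [0.5224, -0.3425, 0.2086]
tcp_rot: [-0.009, 1.0, 0.0, -0.0]
force: [0.7, 0.1, 0.0]
grip_width: 0.0213
finger_force: 0.0
```

View pics/w8c.png

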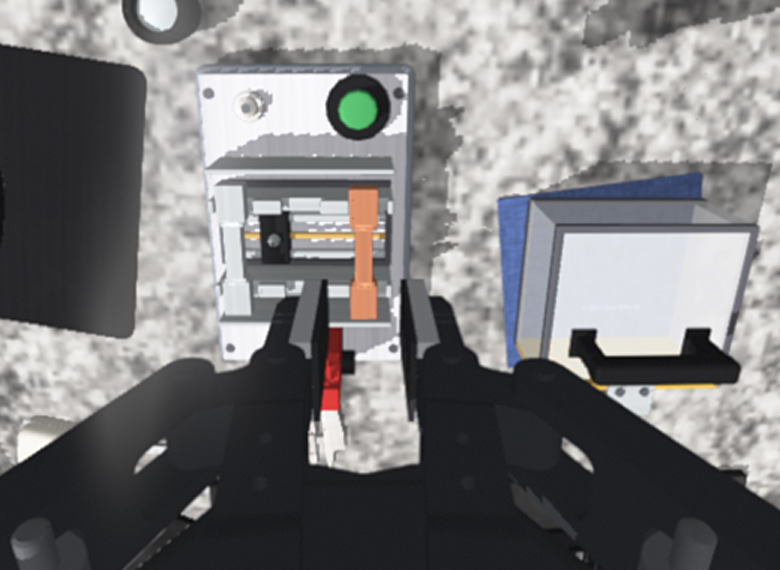

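Both bars lie in their notches: steel on the left (233,250), copper at (363,255). The guard is upright on the mat with its handle at (655,365).

```bash
python3 - <<'E'
from fit import *
c=load('w8'); px=lambda L:np.array(L)/1.5+[80,100]-0.17
B=[(-40,-8,66),(-40,8,66),(40,8,66),(40,-8,66)]
m=np.array([.5624,-.3783]);a=.0173
for n,uv in (('st',[(217,184),(243,184),(249,315),(226,316)]),('cu',[(350,188),(378,188),(376,320),(350,320)])):
    q,e=fit(c,px(uv),B); d=q[:2]-m; print(n,'in marker',(np.array([[np.cos(a),np.sin(a)],[-np.sin(a),np.cos(a)]])@d*1000).round(1),np.degrees(q[2]-a).round(1),e.tolist())
go((.6222,-.1723,.18),.0173)
E
python3 -m handwheel '0 0 0 0 0 0.1; -0.01 0.02 0 0 0 0.21; -0.025 0.04 0 0 0 0.32; -0.04 0.07 0 0 0 0.43; -0.055 0.1 0 0 0 0.54; -0.07 0.13 0 0 0 0.65; -0.085 0.155 0 0 0 0.77; -0.1 0.17 0 0 0 0.88; -0.102 0.17 0 0 0 0.99; -0.102 0.17 0 0 0 1' 0.6
python3 - <<'E'
from h import *
snap('wrist','w9'); go((.6222,-.1723,.0784),.0173)
E
```

```text
st in marker [  0.6 -38.3] -1.2 [[-1.1, 0.3], [0.9, 0.7], [1.4, -0.1], [-1.2, -1.1]]
cu in marker [ 3.1 35.7] -0.4 [[-0.4, 0.7], [0.4, 0.8], [0.3, -0.8], [-0.3, -1.0]]
shift [-0.1027  0.1681  0.0278] turn [ 1.200e-03  1.000e-04 -9.997e-01] deg 90.0 j6 -0.7
t: 22.25
eef_pos: [0.6218, -0.1698, 0.2068]
tcp_rot: [0.7, 0.714, -0.0, -0.001]
force: [0.3, -0.1, -0.2]
grip_width: 0.051
finger_force: 0.0
shift [-0.0023  0.0008  0.1287] turn [-0.0015 -0.0007  0.0019] deg 0.2 j6 1.18
```

View pics/w9.png

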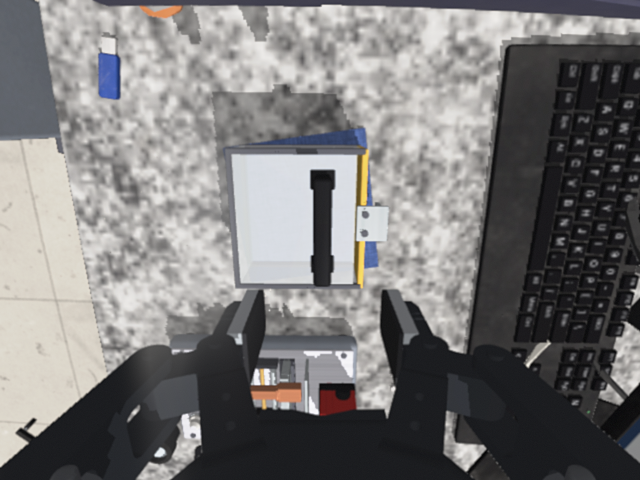

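The guard stands square on the mat with its handle at (322,228) and bracket at (372,223). Going down to grip it where I released it.

```bash
python3 -m handwheel '-0.002 0.001 0.05 0 0 0; -0.002 0.001 0.09 0 0 0; -0.002 0.001 0.115 0 0 0; -0.002 0.001 0.128 0 0 0; -0.002 0.001 0.128 0 0 0; -0.002 0.001 0.128 0 0 0' && python3 -m handwheel '0 0 0 0 0 0; 0 0 0 0 0 0; 0 0 0 0 0 0; 0 0 0 0 0 0; 0 0 0 0 0 0' 0 60 && python3 -m handwheel '0 0 -0.02 0 0 0; 0 0 -0.06 0 0 0; 0 0 -0.1 0 0 0; 0 0 -0.125 0 0 0; 0 0 -0.125 0 0 0; 0 0 -0.125 0 0 0'
python3 - <<'E'
from h import *
go((.5826,-.3797,.2),.0173)
E
```

```text
t: 23.05
eef_pos: [0.6239, -0.1731, 0.0821]
tcp_rot: [0.701, 0.714, 0.0, 0.001]
force: [0.4, -0.6, -0.1]
grip_width: 0.0508
finger_force: 0.0
t: 23.68
eef_pos: [0.6226, -0.173, 0.0816]
tcp_rot: [0.701, 0.713, -0.0, 0.0]
force: [-3.3, -0.6, 5.5]
grip_width: 0.0129
finger_force: 59.8
t: 24.42
eef_pos: [0.6222, -0.1723, 0.2037]
tcp_rot: [0.701, 0.714, -0.0, -0.001]
force: [-0.4, 0.1, -4.7]
grip_width: 0.0125
finger_force: 58.9
shift [-0.2066 -0.0433  0.0036] turn [-0.0016 -0.0008  0.0006] deg 0.2 j6 1.18
```

```bash
python3 -m handwheel '-0.03 -0.006 0 0 0 0; -0.075 -0.016 0 0 0 0; -0.12 -0.026 0 0 0 0; -0.165 -0.035 0.003 0 0 0; -0.195 -0.041 0.006 0 0 0; -0.207 -0.043 0.007 0 0 0; -0.207 -0.043 0.007 0 0 0; -0.207 -0.043 0.007 0 0 0; -0.207 -0.043 0.007 0 0 0'
python3 - <<'E'
from h import *
c=snap('wrist','w10'); a=cv2.cvtColor(load('w2')['frame'],cv2.COLOR_RGB2GRAY); b=cv2.cvtColor(c['frame'],cv2.COLOR_RGB2GRAY)
for n,(u,v,w,h) in dict(bracket=(378,255,65,70),yellowcorner=(375,150,40,50),gfront=(142,150,40,60),handle=(298,195,50,60),deckcorner=(385,130,40,35),red=(403,190,28,55)).items():
    r=cv2.matchTemplate(b,a[v:v+h,u:u+w],cv2.TM_CCOEFF_NORMED); r[:max(0,v-15)]=-1; r[v+15:]=-1; r[:,:u-15]=-1; r[:,u+15:]=-1
    _,m,_,l=cv2.minMaxLoc(r); print(n,l[0]-u,l[1]-v,round(m,3))
f=cv2.imread('pics/w10.png')[130:350,130:450]; cv2.imwrite('pics/w10c.png',cv2.resize(f,None,fx=2.5,fy=2.5,interpolation=cv2.INTER_CUBIC))
go((.5829,-.3804,.15),.0173)
E
```

```text
t: 25.55
eef_pos: [0.5843, -0.379, 0.199]
tcp_rot: [0.7, 0.714, 0.0, -0.0]
force: [0.8, 0.1, -3.0]
grip_width: 0.0131
finger_force: 58.9
bracket -2 -4 0.944
yellowcorner -2 -1 0.947
gfront 2 -2 0.991
handle 0 -3 0.982
deckcorner -3 -1 0.938
red -3 -1 0.957
shift [-0.0011 -0.0014  0.0491] turn [ 0.0003 -0.0001  0.0016] deg 0.1 j6 0.88
```

View pics/w10c.png

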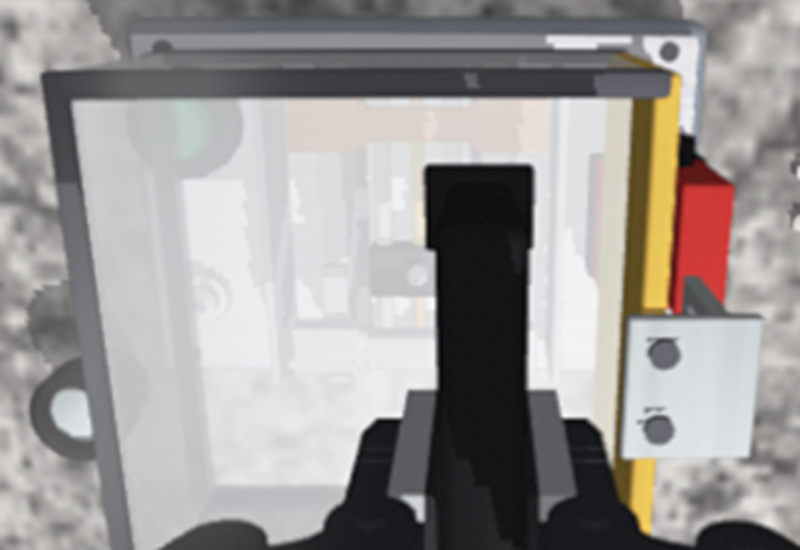

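The guard hangs square over the marker, bracket at crop (690,385) and red switch behind it; the offsets match the straight lift seen earlier. Lowering to just above the slot.

```bash
python3 -m handwheel '-0.001 -0.0015 0.015 0 0 0.001; -0.001 -0.0015 0.03 0 0 0.001; -0.001 -0.0015 0.042 0 0 0.001; -0.001 -0.0015 0.052 0 0 0.001; -0.001 -0.0015 0.052 0 0 0.001; -0.001 -0.0015 0.052 0 0 0.001; -0.001 -0.0015 0.052 0 0 0.001'
python3 - <<'E'
from h import *
s=sense(); print(s['force'],s['moment']); go((.5827,-.3800,.1085),.0173)
E
```

```text
t: 26.48
eef_pos: [0.5826, -0.3818, 0.1476]
tcp_rot: [0.701, 0.713, 0.0, 0.001]
force: [-0.1, -0.3, -3.0]
grip_width: 0.0127
finger_force: 58.9
[-0.08866432 -0.27144166 -2.9902548 ] [ 0.01754872  0.00520235 -0.01741689]
shift [0.0019 0.0001 0.0391] turn [ 0.0007  0.0005 -0.0005] deg 0.1 j6 0.88
```

```bash
python3 -m handwheel '0.0015 0 0.002 0 0 0; 0.0015 0 0.005 0 0 0; 0.0015 0 0.008 0 0 0; 0.0015 0 0.011 0 0 0; 0.0015 0 0.014 0 0 0; 0.0015 0 0.017 0 0 0; 0.0015 0 0.019 0 0 0; 0.0015 0 0.019 0 0 0'
```

```text
t: 27.48
eef_pos: [0.5822, -0.3799, 0.1276]
tcp_rot: [0.701, 0.713, 0.0, -0.0]
force: [0.0, 0.1, -3.3]
grip_width: 0.0132
finger_force: 58.9
```

```bash
python3 -m handwheel '0 0 0.002 0 0 0; 0 0 0.004 0 0 0; 0 0 0.006 0 0 0; 0 0 0.008 0 0 0; 0 0 0.01 0 0 0; 0 0 0.012 0 0 0; 0 0 0.014 0 0 0; 0 0 0.014 0 0 0'
```

```text
t: 28.48
eef_pos: [0.5822, -0.38, 0.113]
tcp_rot: [0.701, 0.713, 0.0, -0.0]
force: [0.0, -1.3, -0.9]
grip_width: 0.013
finger_force: 59.2
```

```bash
python3 -m handwheel '0 0 0.001 0 0 0; 0 0 0.002 0 0 0; 0 0 0.003 0 0 0; 0 0 0.004 0 0 0; 0 0 0.004 0 0 0'; python3 -m handwheel '0 0 0.0005 0 0 0; 0 0 0.001 0 0 0; 0 0 0.001 0 0 0'
```

```text
t: 29.1
eef_pos: [0.5823, -0.3795, 0.1092]
tcp_rot: [0.701, 0.713, 0.0, -0.0]
force: [-0.0, 0.5, -3.7]
grip_width: 0.0127
finger_force: 58.9
t: 29.48
eef_pos: [0.5823, -0.3799, 0.1087]
tcp_rot: [0.701, 0.713, 0.0, 0.0]
force: [1.4, 0.1, -2.9]
grip_width: 0.0129
finger_force: 59.0
```

```bash
python3 -m handwheel '0 0 0.0005 0 0 0; 0 0 0.001 0 0 0; 0 0 0.001 0 0 0'; python3 -m handwheel '0 0 0.0005 0 0 0; 0 0 0.001 0 0 0; 0 0 0.001 0 0 0'
```

```text
t: 29.85
eef_pos: [0.5822, -0.38, 0.1086]
tcp_rot: [0.701, 0.713, 0.0, 0.0]
force: [-2.2, 2.0, 3.3]
grip_width: 0.0125
finger_force: 59.8
t: 30.22
eef_pos: [0.5822, -0.38, 0.1085]
tcp_rot: [0.701, 0.713, 0.0, 0.001]
force: [-4.1, 2.8, 8.2]
grip_width: 0.0128
finger_force: 60.6
```

Home was reached at z ≈ 0.1085, as predicted, with a light push. Releasing.

```bash
python3 -m handwheel '0 0 0 0 0 0; 0 0 0 0 0 0; 0 0 0 0 0 0; 0 0 0 0 0 0' 0.6 && python3 -m handwheel '0 0 -0.03 0 0 0; 0 0 -0.07 0 0 0; 0 -0.03 -0.1 0 0 0; 0 -0.06 -0.1 0 0 0; 0 -0.06 -0.1 0 0 0; 0 -0.06 -0.1 0 0 0' 0.6
python3 - <<'E'
from h import *
snap('wrist','w11')
f=cv2.imread('pics/w11.png')[120:300,220:480]; cv2.imwrite('pics/w11c.png',cv2.resize(f,None,fx=3,fy=3,interpolation=cv2.INTER_CUBIC))
A=[];b=[]
for n in ('t0','w1','w5','w8','w11'):
    c=load(n); hsv=cv2.cvtColor(c['frame'],cv2.COLOR_RGB2HSV); m=cv2.inRange(hsv,(55,120,60),(80,255,255))
    k,l,st,ce=cv2.connectedComponentsWithStats(m); i=1+np.argmax(st[1:,4]); (u,r)=cv2.minAreaRect(np.argwhere(l==i)[:,::-1].astype(np.float32))[:2]
    p0=ray(c,u,0);p1=ray(c,u,.1); d=(p1-p0)/np.linalg.norm(p1-p0); P=np.eye(3)-np.outer(d,d); A.append(P); b.append(P@p0); print(n,np.round(u,1),st[i,4],ray(c,u,.045).round(4))
print(np.linalg.lstsq(np.concatenate(A),np.concatenate(b),rcond=None)[0].round(4))
E
```

```text
t: 30.72
eef_pos: [0.5822, -0.38, 0.1065]
tcp_rot: [0.701, 0.713, 0.0, -0.0]
force: [-0.1, -0.1, 0.1]
grip_width: 0.0515
finger_force: 0.0
t: 31.48
eef_pos: [0.5225, -0.381, 0.2066]
tcp_rot: [0.701, 0.713, 0.0, 0.0]
force: [0.3, -0.2, 0.4]
grip_width: 0.051
finger_force: 0.0
t0 [374.5 288. ] 105 [ 0.4824 -0.347   0.045 ]
w1 [262.3 178.8] 421 [ 0.4836 -0.3478  0.045 ]
w5 [263.  245.5] 503 [ 0.4848 -0.3476  0.045 ]
w8 [318.2 172.8] 557 [ 0.4842 -0.3472  0.045 ]
w11 [275.8 178.3] 559 [ 0.4835 -0.3476  0.045 ]
[ 0.4836 -0.3472  0.0469]
```

View pics/w11c.png

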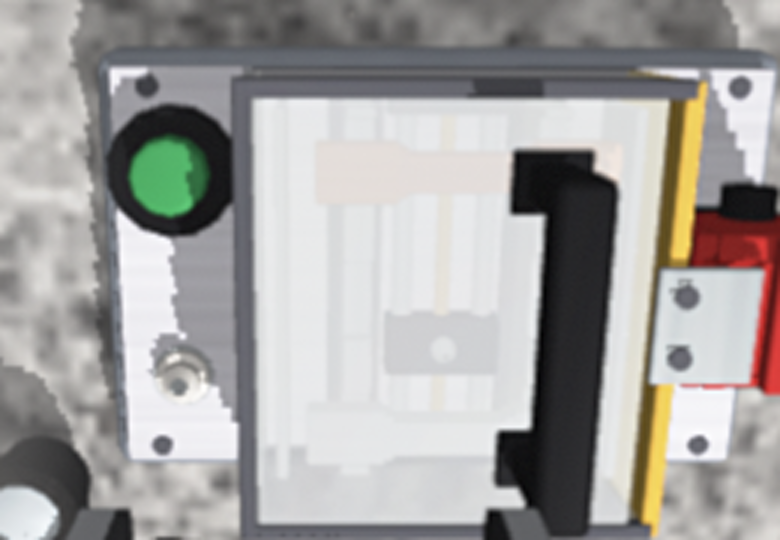

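The guard sits square on the deck with both bars visible under it (copper at (470,172), steel at (400,435)). The green button is at (170,172). Next I turn the gripper, shut it and go over the button.

```bash
python3 -m handwheel '0 0 0 0 0 -0.11; 0 -0.01 0 0 0 -0.22; 0.01 -0.02 0 0 0 -0.33; 0.02 -0.03 0 0 0 -0.44; 0.03 -0.038 0 0 0 -0.55; 0.033 -0.038 0 0 0 -0.66; 0.033 -0.038 0 0 0 -0.77; 0.033 -0.038 0 0 0 -0.88; 0.033 -0.038 0 0 0 -0.99; 0.033 -0.038 0 0 0 -1' 0 20
python3 -m handwheel '0 0 0.03 0 0 0; 0 0 0.07 0 0 0; 0 0 0.1 0 0 0; 0 0 0.12 0 0 0; 0 0 0.12 0 0 0; 0 0 0.12 0 0 0'
python3 - <<'E'
from fit import *
go((.4836,-.3474,.06),None)
c=load('w11'); uv=np.array([(238,80),(707,82),(656,535)])/3+[220,120]-.33
P=np.array([(-56,60,86),(56,60,86),(56,-60,86)])
for dz in (-4,0,4,8):
    q,e=fit(c,uv,P+[0,0,dz]); print(dz,q.round(4),np.abs(e).sum())
E
```

```text
t: 32.78
eef_pos: [0.4844, -0.3485, 0.2063]
tcp_rot: [-0.008, 1.0, 0.0, -0.0]
force: [0.6, 0.5, 0.0]
grip_width: -0.0001
finger_force: 0.0
t: 33.52
eef_pos: [0.4844, -0.349, 0.0875]
tcp_rot: [-0.008, 1.0, -0.0, 0.0]
force: [-0.0, -0.7, 0.3]
grip_width: -0.0002
finger_force: 0.0
shift [0.0008 0.0016 0.0275] turn [0. 0. 0.] deg 0.0 j6 -0.75
-4 [ 0.5629 -0.3784  0.014 ] 3.3
0 [ 0.5621 -0.3778  0.014 ] 2.4
4 [ 0.5613 -0.3772  0.014 ] 8.3
8 [ 0.5605 -0.3767  0.0141] 14.499999999999998
```

```bash
python3 -m handwheel '0.001 0.0015 0.01 0 0 0; 0.001 0.0015 0.02 0 0 0; 0.001 0.0015 0.027 0 0 0; 0.001 0.0015 0.027 0 0 0'; python3 -m handwheel '0 0 0.002 0 0 0; 0 0 0.004 0 0 0; 0 0 0.006 0 0 0; 0 0 0.006 0 0 0'
```

```text
t: 34.02
eef_pos: [0.4822, -0.3467, 0.0591]
tcp_rot: [-0.008, 1.0, 0.001, -0.0]
force: [-1.4, 1.1, 1.2]
grip_width: -0.0002
finger_force: 0.5
t: 34.52
eef_pos: [0.4826, -0.3471, 0.0541]
tcp_rot: [-0.008, 1.0, -0.0, 0.0]
force: [-0.8, 1.8, 3.7]
grip_width: -0.0002
finger_force: 1.9
```

```bash
python3 -m handwheel '0 0 0.001 0 0 0; 0 0 0.002 0 0 0; 0 0 0.002 0 0 0; 0 0 0.002 0 0 0'
```

```text
t: 35.02
eef_pos: [0.4827, -0.3472, 0.0539]
tcp_rot: [-0.008, 1.0, -0.0, 0.0]
force: [-5.1, 4.2, 15.1]
grip_width: -0.0001
finger_force: 7.9
```

Fully bottomed (15 N, no further travel). Retracting and checking.

```bash
python3 -m handwheel '0 0 -0.01 0 0 0; 0 0 -0.04 0 0 0; 0 0 -0.09 0 0 0; 0.03 0 -0.14 0 0 0; 0.05 0 -0.16 0 0 0; 0.05 0 -0.16 0 0 0; 0.05 0 -0.16 0 0 0'
python3 - <<'E'
from h import *
snap('wrist','w12')
f=cv2.imread('pics/w12.png')[150:480,80:560]; cv2.imwrite('pics/w12c.png',cv2.resize(f,None,fx=1.65,fy=1.65,interpolation=cv2.INTER_CUBIC))
E
```

```text
t: 35.9
eef_pos: [0.4328, -0.3478, 0.2107]
tcp_rot: [-0.008, 1.0, 0.0, -0.0]
force: [0.9, -0.1, 0.0]
grip_width: 0.0002
finger_force: 0.0
```

View pics/w12c.png

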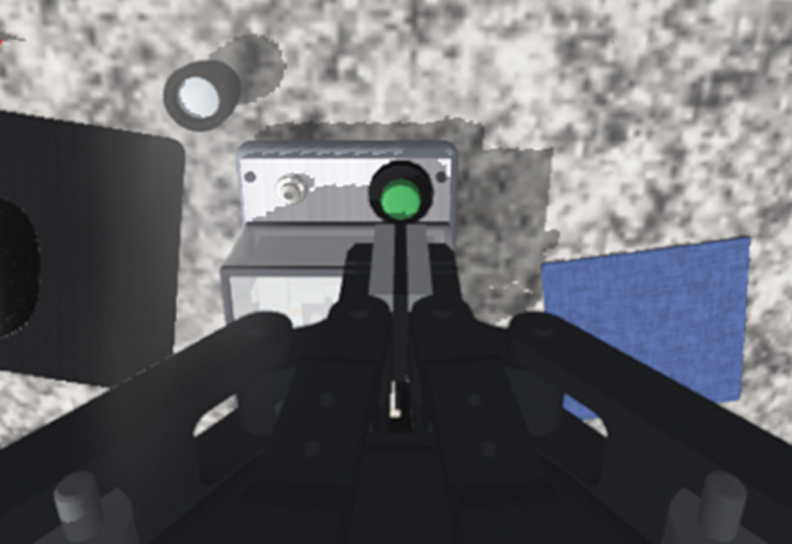

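The button is up (400,198), the guard is still in place, the loupe is untouched, and the robot is clear. Handing in.

```bash
python3 -c "
from workcell import job_done; print(job_done())"
```

```text
the job is handed in; nothing more can be done
None
```

The job is handed in, though no verdict came back: both bars present (steel and copper; no brass in view) lie in their own notches, the guard is pressed home, the start button was pressed and came up again, and the loupe and USB stick were left alone.

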